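Screw the dust elbow into the dust box

ROBOT

A 6-joint arm with a two-finger parallel gripper is mounted at the origin on the work surface. World frame = base frame: x ahead of the robot, y to its left, z up, the work surface at z = 0. Lengths are in m, angles in rad, forces in N, time in s.
With the tool pointing down it reaches from about 0.35 to 0.975 m from the base axis. Payload 4.9 kg.
Tool frame: the origin (TCP) lies at the very end of the fingers, on their centre line; the grasp point (between the pads) lies ctrl.grip_point_offset behind it (ctrl.grip_point_offset is the distance from the TCP to the grasp point, in m); z points along the fingers, y is the direction in which the jaws open and shut (so a half turn about z gives the same grasp; the last joint's range is limited). The gripper opens to 85 mm and grips with 20 to 120 N. Pads are 22 mm wide; open, the fingers measure 114 mm over their backs; the gripper's body (76 mm by 85 mm) begins 54 mm behind the grasp point. The pads swing forward as they close: fully open they stand 13 mm farther back than shut.
Start: joints at [-1.397, 0.053, 1.613, -0, 1.476, -0.119], TCP at [0.18, -0.598, 0.208] pointing down, gripper open.
Joint ranges: [-3.01, 3.01], [-1.01, 2.22], [0.06, 2.58], [-1.02, 4.17], [0.09, 2.62], [-3.14, 3.14]. Speed limits (rad/s): [2.57, 2.57, 3.14, 3.14, 3.14, 3.14].

INTERFACE

Orientations are given as a rotation vector (axis times angle).
In Python, from station import ctrl gives the robot as it stands. The module is installed in compiled form; this text tells all that it offers.
- The arm moves only by the shell command python3 -m creep 'ROWS' [FORCE]. ROWS is JSON, a list of rows, each a list of 5 numbers: the closure in counts, from 0 (fully open) to 255 (shut), then the shift along the tool's x, y, z in mm, then the turn about the tool's z in rad. A call has 1 to 12 rows; each row is the pose to reach, as a shift and turn from the pose commanded when the call began, along the tool's axes at that moment; what a row does not reach only later rows make up. A row lasts 1/12 s, in which the tool goes at most 41.7 mm and 7.16 degrees, less where a joint would pass 70% of its speed; a pose out of reach is approached as far as the arm can. A call with a gripper value outside its range is refused whole. The fingers move at their own pace and stop on an object; FORCE is the grip in N (left out, the last holds). Time passes only in rows, so rows that repeat a pose let the fingers close. It gives the time, the measured TCP pose, the force and the opening at its end, in the units of the state.
- ctrl.get_obs(): the state, without advancing time (a new reading comes with each control period).
- ctrl.get_image(name): name is "scene" or "top" or "wrist"; returns the picture (400x640x3 uint8, red, green, blue); there is no depth.
- ctrl.calibration(name): a dict with "fx", "fy", "cx", "cy" (pixels), "R" (3x3) and "t" (3): a world point X has camera coordinates R X + t. Camera axes: x right, y down, z forward; pixel columns grow to the right and rows downward; lengths in m; the calibration is good to about 2 mm. A picture is of the moment at which its call begins: read the wrist's pose just before it. calibration takes no time and is no camera call; for the wrist camera it gives the pose at the moment of the call.
- ctrl.finish_job(): hands the job in, once; it reports no verdict.
Trained networks look in the newest picture that a camera, given by its name, has taken for a name from the list of things; names that differ only in an ending like _2 or _b are one class to them, and where a whole thing is asked for, a point or a joint stands for the part that bears it (a point fixed in the world has none). Each returns a list of dicts, best first, with "conf" (0 to 1); they miss things now and then, are a little off and sometimes report something else, mostly with a low value. They report only what shows in the picture. A call takes as long as a camera call. They do not tell look-alikes from the thing itself.
- ctrl.boxes_of(camera, label): "rect" ([left, top, width, height] in pixels, round what is visible of it).
- ctrl.outline_of(camera, label): "mask" (400x640 bool, what is visible of it) and "rect" ([left, top, width, height] in pixels, round what is visible of it).
The state is a dict: "t": time; "q": joint angles; "dq": joint speeds; "effort": joint torques, N m; "tool_pos": TCP position; "tool_rot": TCP orientation; "contact_force": force on the tool from outside, world axes, zero at the start; "wrist_torque": the same for the moment, N m; "opening": finger opening in m.
Only numpy, scipy, OpenCV 4.12 (cv2) and the standard library are available. Lean on these libraries where they do the work, as an engineer would, in place of code of your own. Each camera call takes 0.05 s, during which the arm holds its last target. There are 200 camera calls.

TASK

Pick up the loose grey hose elbow and stand it in the socket on the clamped-down dust box, feeling for the two entry notches. Screw it clockwise until you feel the seal start to bite, then give it about a twelfth of a turn more (30 degrees), let go and move clear. Never force or over-tighten it, and leave the other things on the bench where they are.

Things in the scene. Friction and masses are not known exactly. Their poses are not given: they have to be found in the camera images.
- elbow_grip (a point): (All sizes in mm.) Grey plastic hose elbow, upright on the bench, 70 tall, 150 g. Point on its vertical axis, 46 above its underside, mid hexagon (34 across flats, spanning 28 to 64 above the underside): grip here across the flats facing +y and -y. z up; +x is where its side spout points (27 diameter, centre 50 above the underside, reaching 60 from the axis).
- elbow: The elbow's underside centre, same axes. Below the hexagon: a round spigot, 32 diameter, 28 long, its foot tapered (25 to 32 diameter over 5), with a 6 mm round pin out of each side along +x and -x; pin tips 22 from the axis, pins centred 10 above the underside.
- mouth (a point): Centre of the socket's open top, 72 above the bench; z up, x and y those of the dust box. The socket is a collar 59 outside diameter, 32 high, bore 34, flat rim with two opposite entry notches for the elbow's pins. The notches lie along +x and -x only to within 24 degrees either way (fitted by hand: feel for them) and leave the pins 9 degrees of play either side.
- seat (a point): Point on the socket's axis at its foot, 40 above the bench. Pins on the rim: elbow underside 7 below the rim. Pins in the notches: it drops 10 to 15 more, onto a springy seal of unknown height. Clockwise from above tightens, lead 36 mm a turn: free for 20 to 85 degrees at that height, then bite: it is drawn down 0.1 mm a degree (seal 5 N a mm), moment and pull grow; no end stop. It stays where left.
- port: The black dust box, fixed, 150 x 110 x 40, origin under its centre, socket on its middle. A box outlet (to 140 in x, 30 high) and a steel holdfast (up to 90 high, 100 to 125 in x, 7 to -65 in y) are on its +x end.
- coupler: bystander: straight grey hose coupler, round, 38 diameter, 75 tall, no pins; origin under its centre
- cap: bystander: grey blanking cap, 48 diameter, 32 tall; origin under its centre
- screwdriver: bystander: screwdriver lying on the bench
- sand_block: bystander: cork sanding block 110 x 60 x 35
- offcut: bystander: wooden offcut 140 x 45 x 22
- glue: bystander: white glue bottle, 56 diameter, 130 tall
- chisel: bystander: chisel lying on the bench, 250 long
There are look-alikes about, which are no part of the job. Leave any blue or red look-alike of the elbow alone.

How it is judged:
By the outcome, as a careful person would: the job done as asked, in the order asked, and still so for the second after the job is handed in, with the robot touching nothing.
It also fails if it takes over 72 s, if anything falls off the work surface, if the arm or the gripper's body presses on something with over 40 N, if the wrist force passes 120 N, or if a joint passes its speed limit or range.

## Working session

There is one attempt and no reset: what is moved stays moved. The work goes in short steps, Python scripts to look and compute and a shell command to move; the robot and the scene stay as the last step left them, time stands still between calls to the robot, and variables do not carry over. Pictures are saved under pics/ and viewed, about 8 in all and at most 12, crops included, and the job is handed in when it is done.

```bash
mkdir -p pics
cat > h.py <<'E'
import numpy as np, cv2
from station import ctrl
from scipy.spatial.transform import Rotation as Ro
def ray(c,u,v,z):
    k=ctrl.calibration(c);R=np.array(k["R"]);t=np.array(k["t"])
    d=R.T@np.array([(u-k["cx"])/k["fx"],(v-k["cy"])/k["fy"],1]);o=-R.T@t
    return o+d*(z-o[2])/d[2]
def proj(c,X):
    k=ctrl.calibration(c);p=np.array(k["R"])@np.array(X)+np.array(k["t"])
    return np.array([k["fx"]*p[0]/p[2]+k["cx"],k["fy"]*p[1]/p[2]+k["cy"]])
def save(c,n):
    im=ctrl.get_image(c);cv2.imwrite("pics/"+n,im[:,:,::-1]);return im
E
python3 - <<'E'
from h import *
np.set_printoptions(precision=4,suppress=True)
a=save("top","a.png");b=save("scene","b.png")
for c in("top","scene"):
  k=ctrl.calibration(c);print(c,-np.array(k["R"]).T@k["t"],k["fx"])
  for l in("elbow","port","coupler","cap"):
    print(l,[(r["rect"],round(r["conf"],2)) for r in ctrl.boxes_of(c,l)])
o=ctrl.get_obs();print(o["t"],o["tool_pos"],o["tool_rot"],Ro.from_rotvec(o["tool_rot"]).as_matrix(),ctrl.grip_point_offset)
E
```

```text
top [ 0.3298 -0.0355  1.1561] 431.1155802518668
elbow [([288.8, 247.7, 26.0, 28.0], 0.74), ([259.1, 200.3, 24.9, 24.5], 0.56), ([235.9, 246.9, 28.8, 23.0], 0.54), ([357.4, 141.1, 55.5, 83.9], 0.36)]
port [([359.4, 139.4, 52.8, 84.2], 0.79), ([469.2, 118.0, 23.5, 91.1], 0.43)]
coupler [([210.3, 206.4, 18.6, 16.7], 0.5)]
cap [([243.8, 161.3, 20.8, 19.5], 0.53)]
scene [0.9399 0.6442 1.2113] 497.77942152841206
elbow [([393.6, 224.0, 17.8, 34.8], 0.85), ([347.7, 228.3, 18.5, 33.7], 0.84), ([362.3, 192.8, 28.5, 25.1], 0.79)]
port [([239.0, 158.5, 75.1, 51.8], 0.86)]
coupler [([372.6, 272.7, 17.8, 23.3], 0.68)]
cap [([317.2, 281.7, 19.7, 14.2], 0.72)]
0.5 [ 0.1804 -0.5984  0.2079] [-3.1079 -0.4582  0.    ] [[ 0.9574  0.2886 -0.    ]
 [ 0.2886 -0.9574  0.    ]
 [-0.     -0.0001 -1.    ]] 0.0187
```

View pics/a.png

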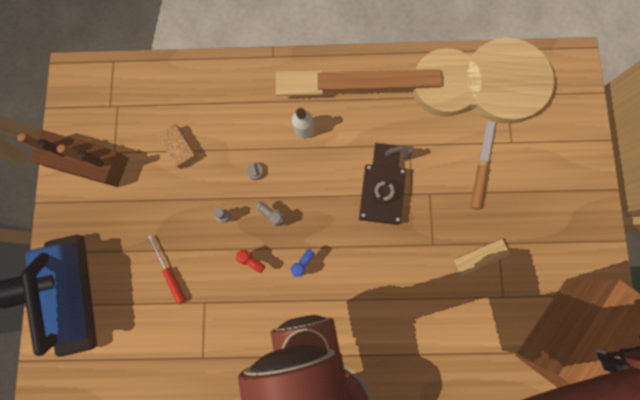

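View pics/b.png

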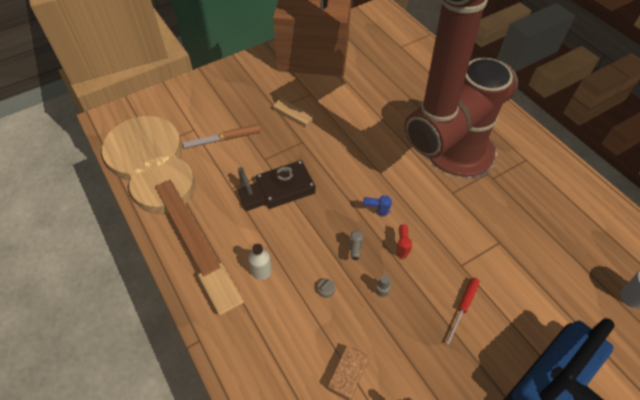

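The top view shows the grey elbow near (271,213) and the port at (384,190), with its outlet pointing up in the image. In the scene view the elbow is at (356,243). I'll zoom in on both.

Run:
```python
from h import *
np.set_printoptions(precision=4,suppress=True)
a=cv2.imread("pics/a.png");b=cv2.imread("pics/b.png")
def z(im,u,v,n=25,s=8): return cv2.resize(im[v-n:v+n,u-n:u+n],None,fx=s,fy=s,interpolation=cv2.INTER_CUBIC)
r1=np.hstack([z(a,270,213,20,10),z(b,356,244,20,10)])
r2=np.hstack([cv2.resize(a[140:230,340:430],(200,200)),np.zeros((200,200,3),np.uint8),cv2.resize(b[155:215,235:320],(400,200))])
cv2.imwrite("pics/c.png",np.vstack([r1,r2]))
print("base top px",proj("top",[0,0,0]))
print(ray("top",276,216,.07),ray("top",262,206,.05),"port",ray("top",384.5,190.5,.072))
for u,v in [(370,145),(396,216),(362,216),(402,167),(367,166)]: print(ray("top",u,v,.04))
for r in ctrl.outline_of("top","elbow"): print(r["rect"],r["conf"])
```

```text
base top px [326.7756 411.2183]
[0.4858 0.1187 0.07  ] [0.5158 0.1582 0.05  ] port [ 0.5451 -0.1597  0.072 ]
[ 0.677  -0.1298  0.04  ]
[ 0.4831 -0.1904  0.04  ]
[ 0.4851 -0.102   0.04  ]
[ 0.614  -0.2125  0.04  ]
[ 0.6191 -0.1197  0.04  ]
[289.7, 246.5, 25.1, 33.3] 0.86
[256.6, 200.3, 25.9, 26.0] 0.82
[234.8, 248.1, 28.9, 20.3] 0.81
[471.5, 122.0, 24.7, 88.5] 0.39
```

View pics/c.png

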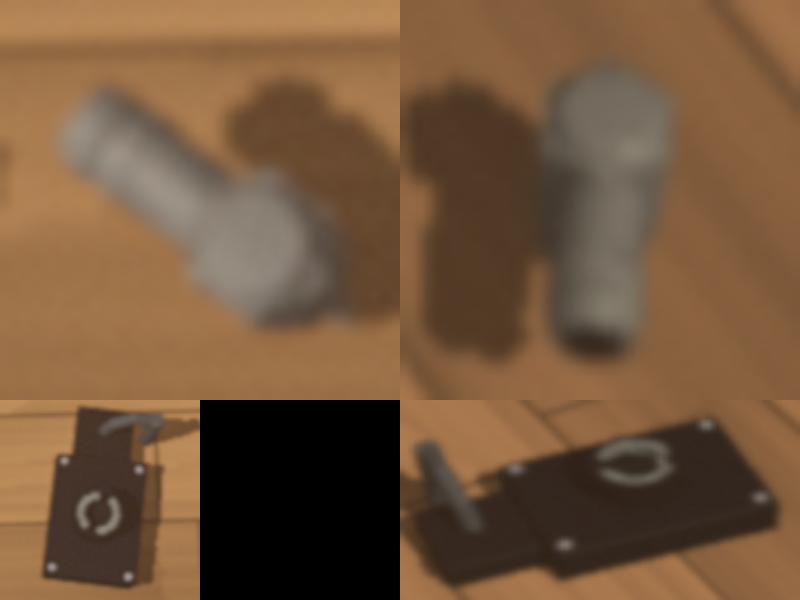

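The zoom shows the elbow's hexagon centred at about top px (275.2,218), with the spout end near (258.5,206), up and to the left. The box yaw is about -6°, and the collar gaps look to be about 20° off world x. I'll move above the elbow and look closer.

```bash
python3 -m creep '[[0,497,-601,-40,-0.66],[0,497,-601,-40,-0.66],[0,497,-601,-40,-0.66],[0,497,-601,-40,-0.66],[0,497,-601,-40,-0.66],[0,497,-601,-40,-0.66],[0,497,-601,-40,-0.66],[0,497,-601,-40,-0.66],[0,497,-601,-40,-0.66],[0,497,-601,-40,-0.66],[0,497,-601,-40,-0.66],[0,497,-601,-40,-0.66]]'
python3 - <<'E'
from h import *
np.set_printoptions(precision=4,suppress=True)
o=ctrl.get_obs();p=o["tool_pos"];M=Ro.from_rotvec(o["tool_rot"]).as_matrix();print(p,M[:,0],o["q"])
T=ray("top",275.2,218,.068);S=ray("top",258.5,206,.062);print(T,S,np.degrees(np.arctan2(*(S-T)[1::-1])))
print("delta tool mm",1000*M.T@(np.array([T[0],T[1],.25])-p))
E
```

```text
t: 1.55
tool_pos: [0.3743, -0.1363, 0.2341]
tool_rot: [2.791, 1.439, 0.002]
contact_force: [0.2, -0.4, 0.3]
opening: 0.0858
[ 0.3743 -0.1363  0.2341] [0.5799 0.8147 0.0002] [-0.5365 -0.5508  2.0704  0.      1.6202  0.0821]
[0.481 0.121 0.068] [0.514  0.1652 0.062 ] 53.20929209306287
delta tool mm [271.4311 -62.2694 -15.986 ]
```

```bash
python3 -m creep '[[0,271,-62,-16,0.02],[0,271,-62,-16,0.02],[0,271,-62,-16,0.02],[0,271,-62,-16,0.02],[0,271,-62,-16,0.02],[0,271,-62,-16,0.02],[0,271,-62,-16,0.02],[0,271,-62,-16,0.02],[0,271,-62,-16,0.02],[0,271,-62,-16,0.02],[0,271,-62,-16,0.02],[0,271,-62,-16,0.02]]'
python3 - <<'E'
from h import *
np.set_printoptions(precision=4,suppress=True)
save("wrist","d.png")
o=ctrl.get_obs();p=o["tool_pos"];M=Ro.from_rotvec(o["tool_rot"]).as_matrix();print(p,M[:,0],o["q"])
for l in ("elbow","elbow_grip"): print([(r["rect"],r["conf"]) for r in ctrl.boxes_of("wrist",l)])
print(proj("wrist",[.481,.121,.07]),proj("wrist",[.481,.121,0]))
E
```

```text
t: 2.55
tool_pos: [0.4803, 0.1176, 0.2495]
tool_rot: [2.807, 1.41, 0.0]
contact_force: [0.7, -0.7, -0.6]
opening: 0.0855
[0.4803 0.1176 0.2496] [0.5971 0.8021 0.0001] [ 0.0896 -0.2884  1.8569 -0.0001  1.5728  0.7295]
[([307.2, 106.1, 28.2, 73.1], 0.93), ([183.0, 131.2, 49.6, 76.7], 0.92), ([244.0, 232.1, 65.8, 44.0], 0.6)]
[([242.3, 235.0, 65.9, 40.0], 0.9), ([304.4, 107.6, 31.3, 73.0], 0.88), ([181.9, 130.9, 51.3, 77.2], 0.7)]
[318.148  164.3545] [318.3942 154.128 ]
```

View pics/d.png

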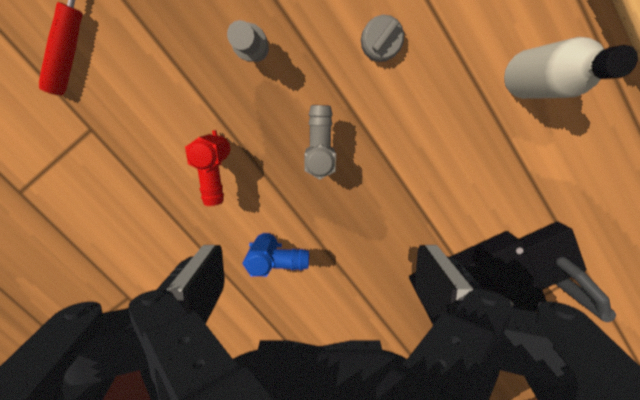

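The wrist view shows the elbow's hexagon centre at about (320,162) and its spout running straight up to (320,108).

Run:
```python
from h import *
np.set_printoptions(precision=4,suppress=True)
im=cv2.imread("pics/d.png")
c=cv2.resize(im[95:190,270:370],None,fx=6,fy=6,interpolation=cv2.INTER_CUBIC);cv2.imwrite("pics/e.png",c)
T=ray("wrist",320.3,162,.07);S=ray("wrist",319.7,108,.06);print(T,S,np.degrees(np.arctan2(*(S-T)[1::-1])),np.linalg.norm((S-T)[:2]))
o=ctrl.get_obs();M=Ro.from_rotvec(o["tool_rot"]).as_matrix();print(np.degrees(np.arctan2(M[1,0],M[0,0])))
print(1000*M.T@(T-o["tool_pos"]))
```

```text
[0.4844 0.1217 0.07  ] [0.5173 0.167  0.06  ] 53.99815733943411 0.05600311061531741
53.356392740876544
[  5.4052   0.8657 179.6169]
```

View pics/e.png

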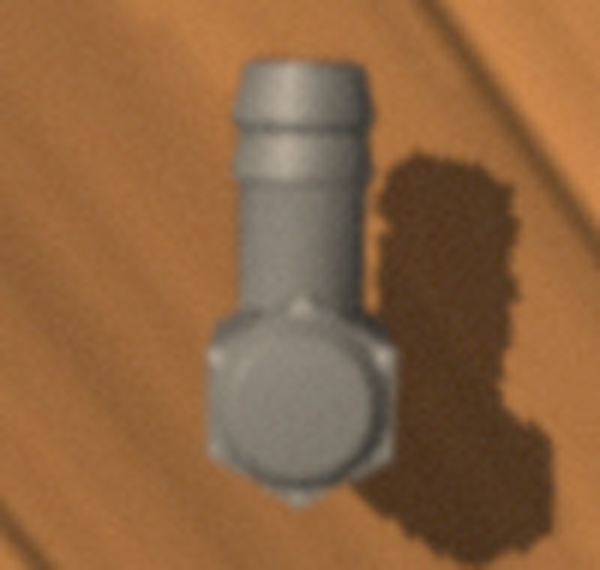

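```bash
python3 -m creep '[[0,5.4,0.9,40,-0.008],[0,5.4,0.9,80,-0.008],[0,5.4,0.9,120,-0.008],[0,5.4,0.9,160,-0.008],[0,5.4,0.9,185,-0.008],[0,5.4,0.9,205,-0.008],[0,5.4,0.9,216,-0.008],[0,5.4,0.9,222,-0.008],[0,5.4,0.9,224,-0.008],[0,5.4,0.9,224,-0.008],[0,5.4,0.9,224,-0.008]]' 60;  python3 -m creep '[[60,0,0,0,0],[100,0,0,0,0],[130,0,0,0,0],[160,0,0,0,0],[200,0,0,0,0],[255,0,0,0,0],[255,0,0,0,0],[255,0,0,0,0],[255,0,0,0,0],[255,0,0,0,0],[255,0,0,0,0],[255,0,0,0,0]]' 60
```

```text
t: 3.62
tool_pos: [0.4858, 0.1226, 0.0272]
tool_rot: [2.8, 1.423, 0.004]
contact_force: [-0.2, -0.3, 0.8]
opening: 0.0854
t: 4.62
tool_pos: [0.4851, 0.1226, 0.0263]
tool_rot: [2.8, 1.424, 0.002]
contact_force: [-0.2, -0.4, 5.0]
opening: 0.0326
```

```bash
python3 -m creep '[[255,0,0,-15,0],[255,0,0,-40,0],[255,0,0,-80,0],[255,0,0,-120,0],[255,0,0,-150,0],[255,0,0,-170,0],[255,0,0,-173,0],[255,0,0,-173,0]]'
python3 - <<'E'
from h import *
np.set_printoptions(precision=4,suppress=True)
o=ctrl.get_obs();M=Ro.from_rotvec(o["tool_rot"]).as_matrix();y=np.arctan2(M[1,0],M[0,0]);print(np.degrees(y))
print(1000*M.T@(np.array([.576,-.075,.2])-o["tool_pos"]),y-np.radians(160),o["contact_force"],o["opening"],o["wrist_torque"])
E
```

```text
t: 5.28
tool_pos: [0.4847, 0.1225, 0.1989]
tool_rot: [2.8, 1.424, 0.002]
contact_force: [-0.1, -0.1, -2.0]
opening: 0.0321
53.90097305561281
[-105.7918  190.0845   -0.9887] -1.851777353341735 [-0.106  -0.1052 -1.969 ] 0.03211740761901616 [-0.0445 -0.0307 -0.0186]
```

```bash
python3 -m creep '[[255,-7,12,0,-0.12],[255,-14,25,0,-0.24],[255,-21,38,0,-0.36],[255,-28,50,0,-0.48],[255,-35,63,0,-0.6],[255,-42,75,0,-0.72],[255,-49,88,0,-0.84],[255,-56,101,0,-0.96],[255,-63,113,0,-1.08],[255,-70,126,0,-1.2],[255,-77,138,0,-1.32],[255,-84,151,0,-1.44]]'
python3 - <<'E'
from h import *
o=ctrl.get_obs();M=Ro.from_rotvec(o["tool_rot"]).as_matrix();y=np.arctan2(M[1,0],M[0,0]);print(np.degrees(y),o["q"])
print(1000*M.T@(np.array([.576,-.075,.2])-o["tool_pos"]),y-np.radians(160))
E
```

```text
t: 6.28
tool_pos: [0.5551, -0.0346, 0.194]
tool_rot: [-1.155, -2.914, 0.002]
contact_force: [0.4, 0.6, -2.4]
opening: 0.0321
136.7442518044784 [-1.96092498e-01 -9.75280667e-02  1.78398457e+00 -6.69212911e-06
  1.46199611e+00 -1.01194344e+00]
[-42.87687659 -15.09673062  -6.15812891] -0.4058893760265816
```

```bash
python3 -m creep '[[255,-13,-5,-4,-0.11],[255,-26,-10,-4,-0.22],[255,-38,-14,-4,-0.32],[255,-43,-15,-4,-0.4],[255,-43,-15,-4,-0.4],[255,-43,-15,-4,-0.4],[255,-43,-15,-4,-0.4]]'
python3 - <<'E'
from h import *
o=ctrl.get_obs();M=Ro.from_rotvec(o["tool_rot"]).as_matrix();y=np.arctan2(M[1,0],M[0,0]);print(np.degrees(y),o["q"],o["wrist_torque"])
save("wrist","f.png")
for p in ([.545,-.16,.072],o["tool_pos"]): print(proj("wrist",p))
E
```

```text
t: 6.87
tool_pos: [0.5766, -0.0742, 0.2002]
tool_rot: [-0.565, -3.087, -0.001]
contact_force: [-1.2, -0.5, -0.6]
opening: 0.0324
159.2441650577533 [-2.56134836e-01 -4.29648298e-02  1.72179468e+00  1.92139081e-04
  1.46652494e+00 -1.46469425e+00] [ 0.06347126 -0.02068202  0.01003062]
[222.15847866 179.70503368]
[320.69596664 231.71220523]
```

View pics/f.png

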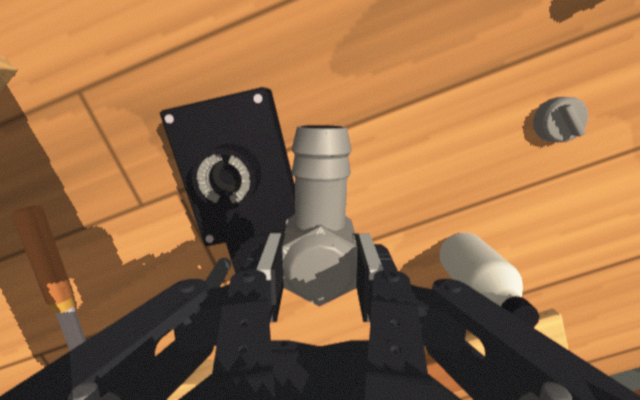

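The wrist view shows the collar at about (223,179) with both notches visible, and the elbow straight in the grip with its hexagon at about (320,263). I'll zoom in on each.

Run:
```python
from h import *
im=cv2.imread("pics/f.png")
c=cv2.resize(im[145:215,188:258],(420,420),interpolation=cv2.INTER_CUBIC)
d=cv2.resize(im[215:315,270:370],(380,420),interpolation=cv2.INTER_CUBIC)
cv2.imwrite("pics/g.png",np.hstack([c,d]))
```

```text
(no output)
```

View pics/g.png

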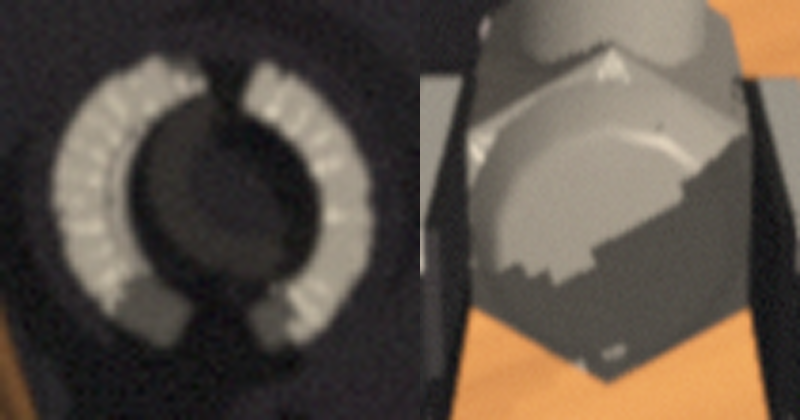

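Run:
```python
from h import *
np.set_printoptions(precision=4,suppress=True)
o=ctrl.get_obs();p=o["tool_pos"];M=Ro.from_rotvec(o["tool_rot"]).as_matrix()
C=ray("wrist",223.3,178.7,.072);print(C)
print("d",1000*(ray("wrist",188+373/6,178.7,.072)-ray("wrist",188+52/6,178.7,.072)))
f=ray("wrist",320.5,215+48/4.2,p[2]+.037);b=ray("wrist",320.5,215+380/4.2,p[2]+.037);print("hexlen",np.linalg.norm(f-b))
H=(f+b)/2;print("hex in tool",1000*M.T@(H-p), "socket in tool",1000*M.T@(C-p), "top cam",ray("top",384.0,190.8,.072))
```

```text
[ 0.5445 -0.1586  0.072 ]
d [17.6288 46.5535  0.    ]
hexlen 0.03833951048595152
hex in tool [ -0.8947  -0.2856 -37.0024] socket in tool [  0.0684 -90.3185 128.8754] top cam [ 0.5444 -0.1584  0.072 ]
```

```bash
python3 -m creep '[[255,0,-25,0,0.02],[255,0.5,-50,0,0.04],[255,1,-75,10,0.055],[255,1,-87,30,0.055],[255,1,-90.2,55,0.055],[255,1,-90.2,75,0.055],[255,1,-90.2,88,0.055],[255,1,-90.2,94,0.055],[255,1,-90.2,94,0.055],[255,1,-90.2,94,0.055],[255,1,-90.2,94,0.055],[255,1,-90.2,94,0.055]]'
python3 - <<'E'
from h import *
np.set_printoptions(precision=4,suppress=True)
o=ctrl.get_obs();p=o["tool_pos"];M=Ro.from_rotvec(o["tool_rot"]).as_matrix()
print(p,np.degrees(np.arctan2(M[1,0],M[0,0])),1000*M.T@(np.array([.5445,-.1586,.1])-p),o["contact_force"],o["wrist_torque"])
save("wrist","i.png");save("scene","j.png")
a=cv2.imread("pics/i.png")[60:330,200:440];b=cv2.imread("pics/j.png")[130:220,235:345]
cv2.imwrite("pics/k.png",np.hstack([cv2.resize(a,(356,400)),cv2.resize(b,(440,400),interpolation=cv2.INTER_CUBIC)]))
E
```

```text
t: 7.92
tool_pos: [0.5462, -0.1591, 0.1104]
tool_rot: [0.647, 3.071, -0.001]
contact_force: [-0.2, 0.0, -1.7]
opening: 0.0326
[ 0.5462 -0.1591  0.1104] 156.19544709683097 [ 1.7575 -0.1941 10.3685] [-0.1865  0.0271 -1.6796] [ 0.0463 -0.0193  0.0442]
```

View pics/k.png

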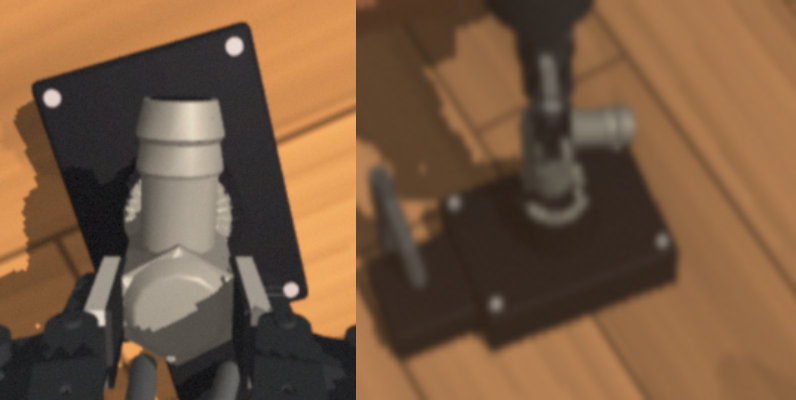

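The collar shows evenly on both sides of the elbow. I'll let the arm settle and creep down a little.

```bash
cat > s.py <<'E'
from h import *
np.set_printoptions(precision=2,suppress=True)
o=ctrl.get_obs();p=o["tool_pos"];M=Ro.from_rotvec(o["tool_rot"]).as_matrix()
print("t %.2f z %.2f yaw %.2f"%(o["t"],p[2]*1000,np.degrees(np.arctan2(M[1,0],M[0,0]))),"C-p",1000*(M.T@(np.array([.5445,-.1586,.1])-p))[:2],"F",o["contact_force"],"Ftool",M.T@o["contact_force"],"T",o["wrist_torque"],"op",o["opening"]*1000,"q6 %.2f"%o["q"][5])
E
python3 -m creep '[[255,0,0,0,0],[255,0,0,0,0],[255,0,0,0,0]]' >/dev/null; python3 s.py
```

```text
t 8.27 z 108.74 yaw 156.18 C-p [0.65 0.06] F [-0.09 -0.36 -0.83] Ftool [-0.06 -0.37  0.83] T [-0.02 -0.06  0.  ] op 32.5784538013861 q6 -1.57
```

```bash
python3 -m creep '[[255,1,0,2,0],[255,1,0,4,0],[255,1,0,6,0],[255,1,0,8,0],[255,1,0,9,0],[255,1,0,9,0],[255,1,0,9,0]]' >/dev/null; python3 s.py; python3 -m creep '[[255,0,0,1,0],[255,0,0,2,0],[255,0,0,3,0],[255,0,0,4,0],[255,0,0,4,0],[255,0,0,4,0]]' >/dev/null; python3 s.py
```

```text
t 8.85 z 99.35 yaw 156.18 C-p [-0.52  0.08] F [-0.18  0.36 -1.53] Ftool [0.31 0.26 1.53] T [ 0.01 -0.   -0.02] op 32.546064289137504 q6 -1.57
t 9.35 z 95.40 yaw 156.18 C-p [-0.51  0.06] F [-1.53  0.16 -2.47] Ftool [ 1.47 -0.47  2.47] T [ 0.01 -0.03  0.03] op 32.294543062812366 q6 -1.57
```

```bash
python3 -m creep '[[255,0.3,0,1,0],[255,0.3,0,2,0],[255,0.3,0,3,0],[255,0.3,0,3,0],[255,0.3,0,3,0]]' >/dev/null; python3 s.py; python3 -m creep '[[255,0,0,1,0],[255,0,0,2,0],[255,0,0,2,0],[255,0,0,2,0]]' >/dev/null; python3 s.py
```

```text
t 9.77 z 92.39 yaw 156.18 C-p [-0.84  0.08] F [ 0.31  0.44 -1.9 ] Ftool [-0.1   0.53  1.9 ] T [-0.04 -0.01 -0.  ] op 32.444294654396856 q6 -1.57
t 10.10 z 90.39 yaw 156.18 C-p [-0.84  0.06] F [ 0.23  0.22 -1.75] Ftool [-0.12  0.29  1.75] T [-0.    0.03 -0.01] op 32.39436439738479 q6 -1.57
```

Sideways force is nil, so the spigot is well centred. I'll keep going down.

```bash
python3 -m creep '[[255,0,0,1,0],[255,0,0,2,0],[255,0,0,2,0],[255,0,0,2,0]]' >/dev/null; python3 s.py; python3 -m creep '[[255,0,0,1,0],[255,0,0,2,0],[255,0,0,3,0],[255,0,0,3,0],[255,0,0,3,0]]' >/dev/null; python3 s.py
```

```text
t 10.43 z 88.38 yaw 156.17 C-p [-0.84  0.07] F [-1.21 -0.48 -1.85] Ftool [ 0.91 -0.93  1.85] T [0.01 0.02 0.06] op 32.40687367098299 q6 -1.57
t 10.85 z 85.36 yaw 156.17 C-p [-0.85  0.07] F [ 0.17 -0.74 -1.25] Ftool [-0.46 -0.61  1.25] T [-0.01 -0.01 -0.03] op 32.577071718582935 q6 -1.57
```

The pins are in the notches, 6 mm below rim height with no load. Next I'll feel for the seal.

```bash
for i in 1 ; do python3 -m creep '[[255,0,0,1,0],[255,0,0,2,0],[255,0,0,3,0],[255,0,0,3,0],[255,0,0,3,0]]' >/dev/null; python3 s.py; done; python3 -m creep '[[255,0,0,0.5,0],[255,0,0,1,0],[255,0,0,1,0],[255,0,0,1,0]]' >/dev/null; python3 s.py;  python3 -m creep '[[255,0,0,0.5,0],[255,0,0,1,0],[255,0,0,1,0],[255,0,0,1,0]]' >/dev/null; python3 s.py
```

```text
t 11.27 z 82.36 yaw 156.18 C-p [-0.86  0.06] F [ 0.3  -0.48 -1.72] Ftool [-0.47 -0.32  1.72] T [ 0.02 -0.02  0.01] op 32.35710339350402 q6 -1.57
t 11.60 z 81.48 yaw 156.18 C-p [-0.78  0.08] F [ 0.52  0.35 -1.36] Ftool [-0.33  0.53  1.36] T [0.08 0.   0.06] op 32.129978379634 q6 -1.57
t 11.93 z 80.43 yaw 156.18 C-p [-0.81  0.07] F [-0.48  1.26 -1.83] Ftool [0.95 0.96 1.83] T [ 0.05 -0.01  0.02] op 32.47656180625294 q6 -1.57
```

```bash
for i in 1 ; do python3 -m creep '[[255,0,0,0.5,0],[255,0,0,1,0],[255,0,0,1,0],[255,0,0,1,0]]' >/dev/null; python3 s.py; done; python3 -m creep '[[255,0,0,0.5,0],[255,0,0,1,0],[255,0,0,1,0],[255,0,0,1,0]]' >/dev/null; python3 s.py;  python3 -m creep '[[255,0,0,0.5,0],[255,0,0,1,0],[255,0,0,1,0],[255,0,0,1,0]]' >/dev/null; python3 s.py
```

```text
t 12.27 z 79.45 yaw 156.17 C-p [-0.79  0.07] F [-0.47  0.26 -1.6 ] Ftool [0.53 0.05 1.6 ] T [ 0.01  0.04 -0.01] op 32.28859166807989 q6 -1.57
t 12.60 z 78.69 yaw 156.18 C-p [-0.63  0.07] F [-0.16 -0.04 -1.64] Ftool [ 0.13 -0.1   1.64] T [-0.01  0.01  0.03] op 32.620937278980826 q6 -1.57
t 12.93 z 78.01 yaw 156.18 C-p [-0.53  0.08] F [-0.85 -0.44  2.87] Ftool [ 0.6  -0.74 -2.87] T [ 0.12  0.16 -0.03] op 32.33007667974548 q6 -1.57
```

The seal touches at z of about 78.5 (about 4 N). I'll turn clockwise at this height in small steps, watching the moment.

```bash
python3 -m creep '[[255,0,0,0,0.05],[255,0,0,0,0.10],[255,0,0,0,0.15],[255,0,0,0,0.15],[255,0,0,0,0.15]]' >/dev/null; python3 s.py
```

```text
t 13.35 z 77.90 yaw 147.65 C-p [-0.5   0.01] F [-1.03  0.39  2.69] Ftool [ 1.08 -0.22 -2.69] T [ 0.24  0.13 -0.04] op 32.47084337886844 q6 -1.42
```

```bash
python3 -m creep '[[255,0,0,0,0.04],[255,0,0,0,0.08],[255,0,0,0,0.08],[255,0,0,0,0.08]]' >/dev/null; python3 s.py
```

```text
t 13.68 z 77.84 yaw 143.09 C-p [-0.5   0.09] F [-0.81  0.18  3.89] Ftool [ 0.75 -0.34 -3.89] T [0.24 0.06 0.01] op 32.272523218135404 q6 -1.34
```

```bash
python3 -m creep '[[255,0,0,0,0.04],[255,0,0,0,0.08],[255,0,0,0,0.08],[255,0,0,0,0.08]]' >/dev/null; python3 s.py
```

```text
t 14.02 z 77.77 yaw 138.52 C-p [-0.53  0.1 ] F [-1.11  0.6   3.08] Ftool [ 1.23 -0.29 -3.08] T [0.27 0.01 0.01] op 32.27455770814147 q6 -1.26
```

```bash
python3 -m creep '[[255,0,0,0,0.035],[255,0,0,0,0.07],[255,0,0,0,0.07],[255,0,0,0,0.07]]' >/dev/null; python3 s.py
```

```text
t 14.35 z 77.75 yaw 134.50 C-p [-0.53  0.09] F [-0.05  2.19  3.92] Ftool [ 1.59  1.5  -3.92] T [ 0.38  0.01 -0.  ] op 32.26855018085888 q6 -1.19
```

```bash
python3 -m creep '[[255,0,0,0,0.035],[255,0,0,0,0.07],[255,0,0,0,0.07],[255,0,0,0,0.07]]' >/dev/null; python3 s.py
```

```text
t 14.68 z 77.74 yaw 130.49 C-p [-0.52  0.05] F [1.13 2.06 3.73] Ftool [ 0.83  2.19 -3.72] T [ 0.47 -0.19 -0.07] op 32.56172353278837 q6 -1.12
```

```bash
python3 -m creep '[[255,0,0,0,0.035],[255,0,0,0,0.07],[255,0,0,0,0.07],[255,0,0,0,0.07]]' >/dev/null; python3 s.py
```

```text
t 15.02 z 77.72 yaw 126.48 C-p [-0.51  0.08] F [0.85 1.96 3.7 ] Ftool [ 1.07  1.85 -3.7 ] T [ 0.54 -0.3  -0.02] op 32.94541777467944 q6 -1.05
```

```bash
python3 -m creep '[[255,0,0,0,0.035],[255,0,0,0,0.07],[255,0,0,0,0.07],[255,0,0,0,0.07]]' >/dev/null; python3 s.py
```

```text
t 15.35 z 77.75 yaw 122.46 C-p [-0.47  0.06] F [2.03 2.41 4.3 ] Ftool [ 0.94  3.01 -4.3 ] T [ 0.64 -0.5  -0.04] op 32.371209880384626 q6 -0.98
```

The side force is rising because the axis is slightly eccentric in the grip. I'll relieve it with +y in the tool frame as I turn.

```bash
python3 -m creep '[[255,0.1,0.5,0,0.035],[255,0.1,0.5,0,0.07],[255,0.1,0.5,0,0.07],[255,0.1,0.5,0,0.07]]' >/dev/null; python3 s.py
```

```text
t 15.68 z 77.66 yaw 118.46 C-p [-0.56 -0.02] F [1.77 1.45 3.81] Ftool [ 0.43  2.25 -3.81] T [ 0.48 -0.33 -0.03] op 32.82233662924646 q6 -0.91
```

```bash
python3 -m creep '[[255,0,0.3,0,0.035],[255,0,0.3,0,0.07],[255,0,0.3,0,0.07],[255,0,0.3,0,0.07]]' >/dev/null; python3 s.py
```

```text
t 16.02 z 77.61 yaw 114.45 C-p [-0.56 -0.11] F [1.09 1.44 4.64] Ftool [ 0.86  1.59 -4.64] T [ 0.38 -0.18 -0.01] op 32.55830038428797 q6 -0.84
```

```bash
python3 -m creep '[[255,0,0.1,0,0.035],[255,0,0.1,0,0.07],[255,0,0.1,0,0.07],[255,0,0.1,0,0.07]]' >/dev/null; python3 s.py
```

```text
t 16.35 z 77.56 yaw 110.44 C-p [-0.6  -0.13] F [-0.31  1.36  4.03] Ftool [ 1.38  0.18 -4.03] T [ 0.37 -0.17  0.01] op 32.452476340524456 q6 -0.77
```

```bash
python3 -m creep '[[255,0.1,0.1,0,0.035],[255,0.1,0.1,0,0.07],[255,0.1,0.1,0,0.07],[255,0.1,0.1,0,0.07]]' >/dev/null; python3 s.py
```

```text
t 16.68 z 77.55 yaw 106.43 C-p [-0.7  -0.17] F [0.92 0.57 4.14] Ftool [ 0.28  1.04 -4.14] T [ 0.27 -0.06 -0.03] op 32.365003656136544 q6 -0.70
```

```bash
python3 -m creep '[[255,0.1,0.1,0,0.035],[255,0.1,0.1,0,0.07],[255,0.1,0.1,0,0.07],[255,0.1,0.1,0,0.07]]' >/dev/null; python3 s.py
```

```text
t 17.02 z 77.50 yaw 102.42 C-p [-0.83 -0.19] F [-0.74  0.95  4.83] Ftool [ 1.08 -0.52 -4.83] T [ 0.1  -0.03  0.01] op 32.46632867436731 q6 -0.63
```

```bash
python3 -m creep '[[255,0,0.1,0,0.035],[255,0,0.1,0,0.07],[255,0,0.1,0,0.07],[255,0,0.1,0,0.07]]' >/dev/null; python3 s.py
```

```text
t 17.35 z 77.52 yaw 98.40 C-p [-0.93 -0.29] F [0.23 0.88 4.33] Ftool [ 0.83  0.36 -4.33] T [ 0.12  0.07 -0.04] op 32.69358952684081 q6 -0.56
```

```bash
python3 -m creep '[[255,0,0.05,0,0.03],[255,0,0.05,0,0.06],[255,0,0.05,0,0.06],[255,0,0.05,0,0.06]]' >/dev/null; python3 s.py
```

```text
t 17.68 z 77.49 yaw 94.96 C-p [-1.01 -0.32] F [-0.31  0.64  4.45] Ftool [ 0.67 -0.25 -4.45] T [0.2  0.03 0.02] op 32.492918724246245 q6 -0.50
```

```bash
python3 -m creep '[[255,0,0.05,0,0.03],[255,0,0.05,0,0.06],[255,0,0.05,0,0.06],[255,0,0.05,0,0.06]]' >/dev/null; python3 s.py
```

```text
t 18.02 z 77.48 yaw 91.52 C-p [-1.04 -0.45] F [0.99 0.85 3.54] Ftool [ 0.82  1.02 -3.54] T [ 0.19 -0.16 -0.02] op 31.996199436161984 q6 -0.44
```

```bash
python3 -m creep '[[255,0,0.05,0,0.03],[255,0,0.05,0,0.06],[255,0,0.05,0,0.06],[255,0,0.05,0,0.06]]' >/dev/null; python3 s.py
```

```text
t 18.35 z 77.30 yaw 88.08 C-p [-1.08 -0.58] F [ 2.25 -0.68  1.23] Ftool [-0.61  2.28 -1.23] T [ 0.16 -0.58  0.06] op 32.61666928568908 q6 -0.38
```

```bash
python3 -m creep '[[255,-0.05,0.2,0,0.03],[255,-0.05,0.2,0,0.05],[255,-0.05,0.2,0,0.05],[255,-0.05,0.2,0,0.05]]' >/dev/null; python3 s.py
```

```text
t 18.68 z 77.13 yaw 85.18 C-p [-1.14 -0.53] F [3.63 0.18 0.3 ] Ftool [ 0.48  3.6  -0.3 ] T [ 0.15 -0.81  0.1 ] op 32.66980767317505 q6 -0.33
```

```bash
python3 -m creep '[[255,-0.05,0.2,0.2,0.03],[255,-0.05,0.2,0.3,0.05],[255,-0.05,0.2,0.3,0.05],[255,-0.05,0.2,0.3,0.05]]' >/dev/null; python3 s.py
```

```text
t 19.02 z 76.90 yaw 82.30 C-p [-1.13 -0.56] F [ 2.82  0.84 -0.92] Ftool [1.21 2.68 0.92] T [ 0.15 -0.79  0.13] op 32.32711423637843 q6 -0.28
```

Bite started at a yaw of about 91.5°: z is drawn down and Tz is rising. The target is about 61.5°.

```bash
python3 -m creep '[[255,0,0.2,0.2,0.04],[255,0,0.3,0.4,0.08],[255,0,0.3,0.4,0.08],[255,0,0.3,0.4,0.08]]' >/dev/null; python3 s.py
```

```text
t 19.35 z 76.44 yaw 77.74 C-p [-1.16 -0.57] F [ 2.8  0.4 -1.7] Ftool [0.99 2.65 1.69] T [ 0.1  -0.7   0.01] op 32.15531743880334 q6 -0.20
```

```bash
python3 -m creep '[[255,0,0.2,0.2,0.04],[255,0,0.3,0.4,0.08],[255,0,0.3,0.4,0.08],[255,0,0.3,0.4,0.08]]' >/dev/null; python3 s.py
```

```text
t 19.68 z 76.07 yaw 73.18 C-p [-1.16 -0.7 ] F [ 2.05  2.2  -1.86] Ftool [2.69 1.32 1.86] T [ 0.07 -0.51  0.07] op 32.440745633133204 q6 -0.12
```

```bash
python3 -m creep '[[255,0,0.1,0.2,0.04],[255,0,0.2,0.4,0.08],[255,0,0.2,0.4,0.08],[255,0,0.2,0.4,0.08]]' >/dev/null; python3 s.py
```

```text
t 20.02 z 75.61 yaw 68.59 C-p [-1.22 -0.72] F [ 2.26  0.86 -2.08] Ftool [1.63 1.79 2.08] T [ 0.09 -0.4  -0.02] op 32.79149849195996 q6 -0.04
```

The drawdown is now a steady 0.094 mm/deg and the thread carries the seal load. From the felt onset I have turned 23°. The elbow sits 3.1 mm below first seal touch, which is 31° at 0.1 mm/deg. My feel was about 1 mm pre-pressed and so late, and the two readings bracket 30°, so I'll stop here. Next I'll hold, release and check.

```bash
python3 -m creep '[[255,0.2,0.2,0,0],[255,0.2,0.2,0,0],[230,0.2,0.2,0,0],[200,0.2,0.2,0,0],[150,0.2,0.2,0,0],[100,0.2,0.2,0,0],[50,0.2,0.2,0,0],[0,0.2,0.2,0,0],[0,0.2,0.2,0,0],[0,0.2,0.2,0,0],[0,0.2,0.2,0,0],[0,0.2,0.2,0,0]]' 20 >/dev/null; python3 s.py; python3 -m creep '[[0,0,0,-3,0],[0,0,0,-10,0],[0,0,0,-25,0],[0,0,0,-50,0],[0,0,0,-80,0],[0,0,0,-110,0],[0,0,0,-130,0],[0,0,0,-140,0],[0,0,0,-140,0],[0,0,0,-140,0]]' >/dev/null; python3 s.py
python3 - <<'E'
from h import *
save("wrist","l.png");save("top","m.png")
a=cv2.imread("pics/l.png");b=cv2.imread("pics/m.png")[100:300,200:440]
cv2.imwrite("pics/n.png",np.hstack([cv2.resize(a,(480,300)),cv2.resize(b,(320,300))]))
E
```

```text
t 21.02 z 76.08 yaw 68.51 C-p [-1.49 -1.42] F [-0.21 -0.67 -0.49] Ftool [-0.7   0.05  0.49] T [ 0.01 -0.06  0.04] op 85.96072274881259 q6 -0.04
t 21.85 z 215.86 yaw 68.52 C-p [-1.54 -1.3 ] F [0.3  0.6  0.09] Ftool [ 0.67  0.06 -0.09] T [ 0.04 -0.01  0.06] op 85.10222414092681 q6 -0.04
```

View pics/n.png

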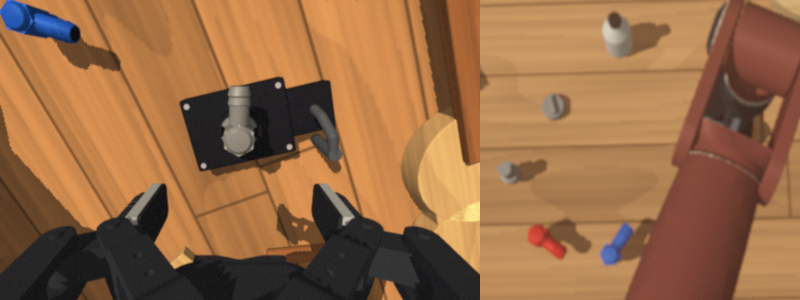

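The wrist view shows the elbow upright in the socket: hexagon at about (239,137) in the crop, spout still pointing along tool x. The gripper is well clear and the bystanders in view are where they were.

```bash
python3 -c "
from station import ctrl
print(ctrl.finish_job())"
```

```text
the job is handed in; nothing more can be done
None
```

The elbow is in the socket on the dust box, screwed clockwise past the bite and released. I handed the job in with the gripper about 140 mm above it. It took about 22 s of the 72 s allowed.

- **Fit:** The pins dropped straight into the notches with almost no side force. The seal touched about 13 mm below rim height.
- **Screwing:** I turned it clockwise about 88° in all. I felt the bite after about 65°, when the elbow began to be drawn down and the moment rose. The forces I read stayed under about 6 N.
- **Last check:** In the final wrist picture the elbow stands upright with its spout where I left it. The contact force on the free gripper was about zero. The look-alikes and other bench items visible in the last pictures had not moved; the screwdriver, sanding block, offcut and chisel were not in those views.
- **Where the readings disagree:** The turn past the bite is not certain. It is about 23° counted from where I felt the bite, but about 31° going by the depth below first seal contact. I had been pressing on the seal by about 1 mm, so the bite was probably felt late, and I stopped with the two readings either side of 30°.
- **Moment reading:** In the last few steps the moment was lower than I would expect at that depth, close to the sensor noise.

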